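# Find and release the latched key of a selector row

### The job

One of the four identical keys on the grey selector box has been left latched down. With the closed fingertips, tap every key lightly, from left to right, to feel which one sits lower, without pushing any key in; then press the latched key until it lets go and springs up, so that all four stand fully up. Leave the nippers, the spool and the eraser beside the box where they are.

Things in the scene. Friction and masses are not known exactly. Their poses are not given: they have to be found in the camera images.
- key_box: Selector box: grey case, dark deck, 75 x 190 x 38 mm high, fixed to the grey table. Origin under its centre at table height, z up, x away from the robot, y along the row of four identical white keys, 44 mm apart, to the left. One key is latched 4 mm down; pushed 3 mm further or to its stop (46 mm above the table, 12 N; a half press is not enough) it lets go and springs up as the finger leaves it.
- key_1: The leftmost key, white cap 34 mm (box x) by 26 mm (box y), axes as the box's. Origin at the centre of its top face, box y = +66 mm. Top 54 mm above the table when up (16 mm above the deck), 50 mm when latched. Travel 8 mm straight down, spring 4 N plus 1 N per mm of depth: up, it gives way only above 4 N; latched, it stands firm to about 8 N.
- key_2: The second from the left key, white cap 34 mm (box x) by 26 mm (box y), axes as the box's. Origin at the centre of its top face, box y = +22 mm. Top 54 mm above the table when up (16 mm above the deck), 50 mm when latched. Travel 8 mm straight down, spring 4 N plus 1 N per mm of depth: up, it gives way only above 4 N; latched, it stands firm to about 8 N.
- key_3: The third from the left key, white cap 34 mm (box x) by 26 mm (box y), axes as the box's. Origin at the centre of its top face, box y = -22 mm. Top 54 mm above the table when up (16 mm above the deck), 50 mm when latched. Travel 8 mm straight down, spring 4 N plus 1 N per mm of depth: up, it gives way only above 4 N; latched, it stands firm to about 8 N.
- key_4: The rightmost key, white cap 34 mm (box x) by 26 mm (box y), axes as the box's. Origin at the centre of its top face, box y = -66 mm. Top 54 mm above the table when up (16 mm above the deck), 50 mm when latched. Travel 8 mm straight down, spring 4 N plus 1 N per mm of depth: up, it gives way only above 4 N; latched, it stands firm to about 8 N.
- nippers: Wire nippers with green handles lying flat, 36 x 117 x 11 mm high, loose, beside the right end of the box. Origin under its centre. Bystander.
- spool_c: Black spool with copper wire, 71 x 58 x 36 mm high, loose, beside the left end of the box. Origin under its centre. Bystander.
- eraser: Red and white eraser, 16 x 36 x 11 mm high, loose, behind the box. Origin under its centre. Bystander.

How it is judged:
On the way, in this order (a step that is already met when the one before it is completed fails the run):
1. the leftmost key is tapped with the fingers (contact force between the fingers and key_1 above 0.4 N), for 0.02 s.
2. the second from the left key is tapped with the fingers (contact force between the fingers and key_2 above 0.4 N), for 0.02 s.
3. the third from the left key is tapped with the fingers (contact force between the fingers and key_3 above 0.4 N), for 0.02 s.
4. the rightmost key is tapped with the fingers (contact force between the fingers and key_4 above 0.4 N), for 0.02 s.
5. after the taps, the latched key is released: all four keys stand up (z of each of key_1, key_2, key_3, key_4 in the frame of key_box above 0.0525 m), for 0.2 s.
At the end, for the whole second after the job is handed in: All four keys stand fully up (tops within 1.5 mm of their up height), and the nippers, spool and eraser are within 15 mm of where they were (all of step 5 and distance of each of nippers, spool_c, eraser from where it was at the start of the episode below 0.015 m); the robot touches nothing.
It fails at once if another key is pushed in more than 2.5 mm while the latched key is still down (z of each of key_1, key_2 in the frame of key_box below 0.0515 m or z of each of key_1, key_3 in the frame of key_box below 0.0515 m or z of each of key_1, key_4 in the frame of key_box below 0.0515 m or z of each of key_2, key_3 in the frame of key_box below 0.0515 m or z of each of key_2, key_4 in the frame of key_box below 0.0515 m or z of each of key_3, key_4 in the frame of key_box below 0.0515 m).
It fails at once if the nippers, spool or eraser is moved more than 15 mm, lifted or carried (distance of any of nippers, spool_c, eraser from where it was at the start of the episode above 0.015 m).
It also fails if it takes over 51 s, if anything falls off the work surface, if the arm or the gripper's body presses on something with over 40 N, if the wrist force passes 120 N, or if a joint passes its speed limit or range.

### The arm

A 6-joint arm with a two-finger parallel gripper is mounted at the origin on a cart in front of the work surface, level with it; the furniture and walls round the work are solid. World frame = base frame: x ahead of the robot, y to its left, z up, the work surface at z = 0. Lengths are in m, angles in rad, forces in N, time in s.
With the tool pointing down it reaches from about 0.3 to 0.95 m from the base axis. Payload 3.1 kg.
Tool frame: the origin (TCP) lies at the very end of the fingers, on their centre line; the grasp point (between the pads) lies 19 mm behind it (r.pinch_z is the distance from the TCP to the grasp point, in m); z points along the fingers, y is the direction in which the jaws open and shut (so a half turn about z gives the same grasp; the last joint's range is limited). The gripper opens to 85 mm and grips with 20 to 120 N. Pads are 22 mm wide; open, the fingers measure 114 mm over their backs; the gripper's body (76 mm by 85 mm) begins 54 mm behind the grasp point. The pads swing forward as they close: fully open they stand 13 mm farther back than shut.
Start: joints at [1.07, 0.308, 1.634, -0, 1.2, -0.07], TCP at [0.261, 0.568, 0.231] pointing down, gripper open.
Joint ranges: [-3.06, 3.06], [-0.79, 1.96], [0.05, 2.63], [-1.19, 4.34], [0.05, 2.64], [-2.94, 2.94]. Speed limits (rad/s): [2.79, 2.79, 3.14, 3.14, 3.14, 3.14].

### API

Orientations are given as a unit quaternion [w, x, y, z].
In Python, from plant import r gives the robot as it stands.
- The arm moves only by the shell command python3 -m handwheel 'ROWS' [OPENING] [FORCE]. ROWS is JSON, a list of rows, each a list of 2 entries, a list of its own where there are three numbers: the shift along the tool's x, y, z in units of 20 mm (1.0 is 20 mm), then the turn about the tool's z in units of 0.08 rad (1.0 is 0.08 rad). In form: [[[dx, dy, dz], spin], ...]. A call has 1 to 20 rows; each row shifts and turns the pose as measured when the row begins, along the tool's axes as they then stand; what a row does not reach is not made up. A row lasts 1/8 s, in which the tool goes at most 62.5 mm and 10.7 degrees, less where a joint would pass 70% of its speed; a pose out of reach is approached as far as the arm can. A call with a number of a shift or a turn outside -1 to 1 is refused whole. A call with a gripper value outside its range is refused whole. OPENING is the opening, from 0 (shut) to 1 (fully open), set as the call begins (- or left out, the last holds). The fingers move at their own pace and stop on an object; FORCE is the grip in N (left out, the last holds). Time passes only in rows, so rows that do not move let the fingers close. It gives the time, the measured TCP pose, the force and the opening at its end, in the units of the state.
- r.get_state(): the state, without advancing time (a new reading comes with each control period).
- r.grab_frame(name): name is "scene" or "top" or "wrist"; returns a dict with "pixels" (400x640x3 uint8, blue, green, red), "range_z" (400x640 float32, m along the optical axis (not along the pixel's ray), 0 where there is no reading), "camera_matrix" (3x3 intrinsics, pixels), "pose" (4x4, takes a point from camera to world coordinates); the wrist camera has in their place "hand_eye" (4x4, takes a point from camera to tool coordinates, whose origin is the TCP and whose axes are the flange's). Camera axes: x right, y down, z forward; pixel columns grow to the right and rows downward; lengths in m; the calibration is good to about 2 mm. A picture is of the moment at which its call begins: read the wrist's pose just before it.
- r.sign_off(): hands the job in, once; it reports no verdict.
The state is a dict: "time_s": time; "joints": joint angles; "joint_velocities": joint speeds; "joint_torque": joint torques, N m; "ee_pos": TCP position; "tool_rot": TCP orientation; "force": force on the tool from outside, world axes, zero at the start; "wrist_torque": the same for the moment, N m; "grip_width": opening from 0.0 (shut) to 1.0 (fully open).
Only numpy, scipy, OpenCV 4.12 (cv2) and the standard library are available. Lean on these libraries where they do the work, as an engineer would, in place of code of your own. Each camera call takes 0.05 s, during which the arm holds its last target. There are 200 camera calls.

## Working session

There is one attempt and no reset: what is moved stays moved. The work goes in short steps, Python scripts to look and compute and a shell command to move; the robot and the scene stay as the last step left them, time stands still between calls to the robot, and variables do not carry over. Pictures are saved under pics/ and viewed, about 8 in all and at most 12, crops included, and the job is handed in when it is done.

```bash
mkdir -p pics; python3 - <<'E'
from plant import r
import cv2,numpy as np
s=r.get_state();print(s)
for n in("top","scene"):
    f=r.grab_frame(n);cv2.imwrite(f"pics/{n}0.png",f["pixels"]);np.savez(f"{n}0.npz",**f)
E
```

```text
{'time_s': 0.0, 'joints': array([ 1.07027756e+00,  3.09029855e-01,  1.63521478e+00,  2.37469483e-05,
        1.19968146e+00, -6.96778282e-02]), 'joint_velocities': array([-0.00076999, -0.00061827, -0.00033386,  0.0002584 ,  0.00082442,
        0.00086098]), 'joint_torque': array([-5.49649139e-04, -4.15235317e+01, -2.76672614e+01,  1.99735780e-05,
        9.92851885e-03,  1.02550408e-05]), 'ee_pos': array([0.26062748, 0.56714989, 0.23001815]), 'tool_rot': array([-3.38756897e-04,  2.13762271e-01,  9.76885014e-01, -1.11651737e-03]), 'force': array([-0.31460306, -0.93258411,  0.05091605]), 'wrist_torque': array([ 0.04352012, -0.01709297,  0.00704439]), 'grip_width': 1.0032667063457146}
```

View pics/top0.png

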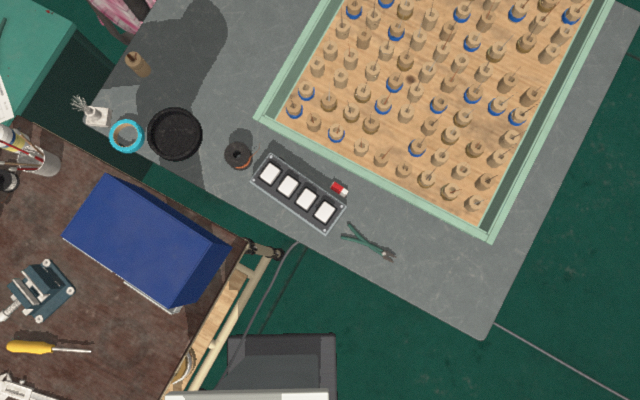

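The top view shows the box at about (299,194), with its keys at (269,173), (288,186), (306,198) and (325,211). The spool is at (238,155), the eraser at (339,187) and the nippers at (368,242). Next I'll convert the key positions to world coordinates.

```bash
cat > h.py <<'E'
import cv2,numpy as np
def world(f,uv,z=None):
    K,T=f["camera_matrix"],f["pose"];d=np.linalg.inv(K)@[uv[0],uv[1],1]
    if z is None: s=f["range_z"][int(round(uv[1])),int(round(uv[0]))]
    else: s=(z-T[2,3])/(T[:3,:3]@d)[2]
    return T[:3,:3]@(d*s)+T[:3,3]
E
python3 - <<'E'
from h import *
f=np.load("top0.npz");p=f["pixels"]
m=(p.min(2)>190).astype(np.uint8);m[:155]=0;m[230:]=0;m[:,:250]=0;m[:,345:]=0
n,l,st,c=cv2.connectedComponentsWithStats(m)
for i in range(1,n):
    if st[i,4]>60:
        v=np.argwhere(l==i)[:,::-1].astype(np.float32)
        ys,xs=np.where(l==i)
        print(st[i,4],c[i],world(f,c[i],.053).round(4),world(f,c[i]).round(4),np.median([world(f,(x,y))[2] for x,y in zip(xs,ys)]).round(4))
for n,uv in dict(spool=(238,155),eraser=(339,187),nip=(368,242)).items(): print(n,world(f,uv).round(3))
print(f["pose"].round(3))
cv2.imwrite("pics/crop.png",cv2.resize(p[130:270,220:410],None,fx=4,fy=4,interpolation=cv2.INTER_CUBIC))
E
```

```text
202 [269.34653465 173.05445545] [ 0.5703 -0.0562  0.053 ] [ 0.5711 -0.0557  0.049 ] 0.0502
208 [287.36538462 185.53365385] [ 0.5448 -0.091   0.053 ] [ 0.5444 -0.0912  0.0551] 0.0542
211 [305.73933649 198.62085308] [ 0.5183 -0.1261  0.053 ] [ 0.5182 -0.1261  0.0539] 0.0542
214 [324.22429907 211.75700935] [ 0.492  -0.1611  0.053 ] [ 0.4916 -0.1612  0.0561] 0.0542
spool [0.621 0.015 0.001]
eraser [ 0.547 -0.192  0.011]
nip [ 0.434 -0.246  0.009]
[[-0.022 -0.991  0.13   0.386]
 [-1.     0.024  0.013 -0.172]
 [-0.016 -0.13  -0.991  0.95 ]
 [ 0.     0.     0.     1.   ]]
```

View pics/crop.png

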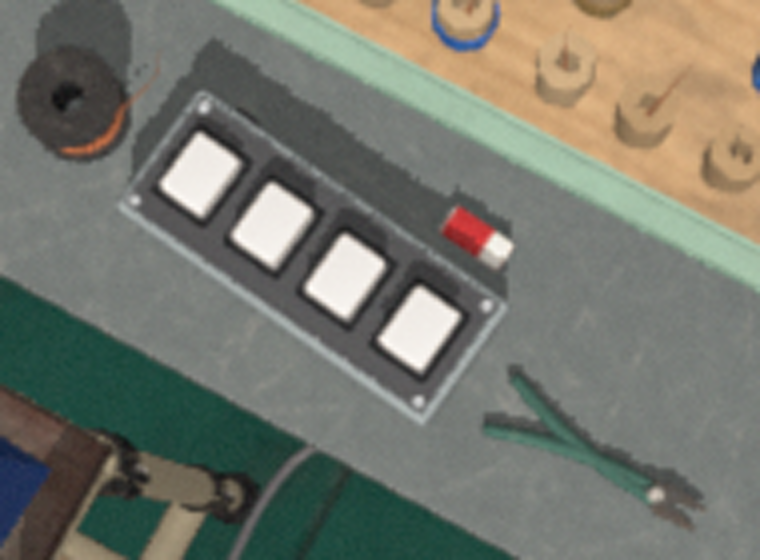

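View pics/scene0.png

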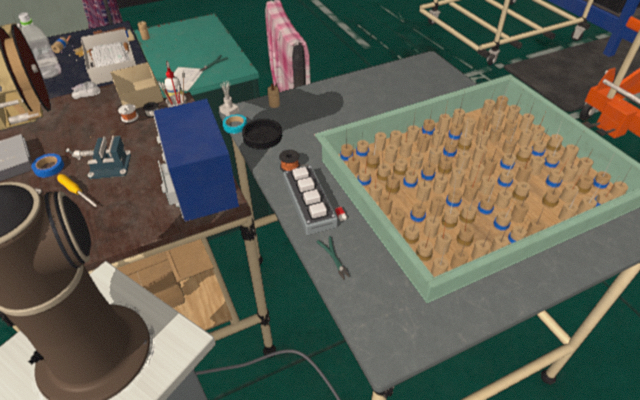

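Depth already suggests that key_1 is the low one (50.2 mm, against 54.2 mm for the others). The taps will confirm it. First I need the height of obstacles such as the blue case along the transit.

```bash
python3 - <<'E'
from h import *
for n in("top","scene"):
    f=np.load(n+"0.npz");K=f["camera_matrix"];T=f["pose"];Z=f["range_z"]
    v,u=np.mgrid[:400,:640];d=np.stack([u,v,np.ones_like(u)],-1)@np.linalg.inv(K).T
    P=(d*Z[...,None])@T[:3,:3].T+T[:3,3];ok=Z>0;P=P[ok]
    print(n,"rows x .1..0.8, cols y .7..-.4 step .1; max z cm")
    for x in np.arange(.1,.85,.1):
        print(f"{x:.1f}",[int(100*P[m][:,2].max()) if (m:=(abs(P[:,0]-x)<.05)&(abs(P[:,1]-y)<.05)).any() else None for y in np.arange(.7,-.45,-.1)])
E
```

```text
top rows x .1..0.8, cols y .7..-.4 step .1; max z cm
0.1 [None, None, 1, 1, 0, 0, 0, 0, 0, 0, -72, -72]
0.2 [None, None, 2, 2, 1, 0, 0, 0, 0, 0, -72, 0]
0.3 [None, None, 5, 7, 1, 10, 16, -65, -72, -72, 0, 0]
0.4 [None, None, 0, 7, 16, 16, 16, 16, 0, 3, 1, 8]
0.5 [None, None, 1, 0, 16, 16, 16, 4, 5, 8, 8, 10]
0.6 [None, None, 7, 14, 2, 16, 3, 5, 8, 8, 9, 11]
0.7 [None, None, 8, 6, 9, 3, 3, 8, 10, 11, 11, 11]
0.8 [None, None, 0, 0, 0, 8, 0, 0, 9, 11, 11, 11]
scene rows x .1..0.8, cols y .7..-.4 step .1; max z cm
0.1 [None, None, None, None, None, 0, 0, 38, 36, 0, None, None]
0.2 [3, 3, 25, 2, 1, 0, 0, 0, 0, 0, None, 0]
0.3 [21, 3, 25, 7, 1, 10, 16, -48, -73, None, 0, 0]
0.4 [25, 0, 0, 7, 16, 16, 16, 16, 0, 3, 1, 8]
0.5 [2, 5, 3, 0, 16, 16, 16, 3, 5, 8, 8, 11]
0.6 [5, 5, 10, 15, 2, 16, 3, 5, 8, 11, 10, 11]
0.7 [6, 5, 12, 7, 9, 3, 3, 8, 9, 11, 11, 10]
0.8 [0, 0, 1, 0, 0, 7, 0, 0, 8, 11, 12, 11]
```

```bash
python3 -m handwheel '[[[-0.2,-0.16,-1],0],[[-1,-0.81,0],0],[[-1,-0.81,0],0],[[-1,-0.81,0],0],[[-1,-0.81,0],0],[[-1,-0.81,0],0],[[-1,-0.81,0],0],[[-1,-0.81,0],0],[[-1,-0.81,0],0],[[-1,-0.81,0],0],[[-1,-0.81,0],0],[[-1,-0.81,0],0],[[-1,-0.81,0],0],[[-1,-0.81,0],0],[[-1,-0.81,0],0],[[-1,-0.81,0],0],[[-1,-0.81,0],0],[[-1,-0.81,0],0],[[-1,-0.81,0],0],[[0,0,0],0]]' 0 20
cat > where.py <<'E'
from plant import r
import numpy as np
from scipy.spatial.transform import Rotation as Ro
K=np.array([[.5703,-.0562],[.5448,-.091],[.5183,-.1261],[.492,-.1611]])
s=r.get_state();q=s["tool_rot"];R=Ro.from_quat(np.r_[q[1:],q[0]]).as_matrix();p=s["ee_pos"]
print("t",round(s["time_s"],2),p.round(4),"F",s["force"].round(2),"j",s["joints"].round(2),"yaw err units",((np.arctan2(R[1,1],R[0,1])-np.arctan2(.801,.598))/.08).round(2),"tilt",R[:,2].round(3))
for k in K: print((R.T@np.r_[k-p[:2],0.054-p[2]]/.02).round(2))
E
python3 where.py
```

```text
time_s: 2.6
ee_pos: [0.4816, 0.1329, 0.2786]
tool_rot: [0.012, 0.214, 0.977, 0.008]
force: [-0.4, 1.3, -0.0]
grip_width: 0.002
t 2.6 [0.4816 0.1329 0.2786] F [-0.36  1.34 -0.04] j [ 0.18  0.    1.89  0.01  1.22 -0.96] yaw err units 2.62 tilt [ 0.026  0.011 -1.   ]
[-7.77 -6.97 11.23]
[-7.34 -9.08 11.18]
[ -6.87 -11.23  11.13]
[ -6.41 -13.37  11.07]
```

```bash
python3 -m handwheel '[[[-1,-0.9,0],0],[[-1,-0.9,0],0],[[-1,-0.9,0],0],[[-1,-0.9,0],0],[[-1,-0.9,0.3],0],[[-1,-0.9,0.4],0],[[-1,-0.9,0.4],0],[[-0.7,-0.7,0.5],0],[[0,0,1],0.8],[[0,0,1],0.8],[[0,0,1],0.8],[[0,0,1],0.2],[[0,0,0],0]]'; python3 where.py
```

```text
time_s: 4.22
ee_pos: [0.5693, -0.0536, 0.172]
tool_rot: [0.013, 0.315, 0.949, 0.015]
force: [0.2, 0.7, 0.2]
grip_width: 0.001
t 4.22 [ 0.5693 -0.0536  0.172 ] F [0.2  0.74 0.23] j [-0.18  0.25  1.84  0.03  1.02 -1.13] yaw err units 0.01 tilt [ 0.034  0.019 -0.999]
[-0.02 -0.29  5.89]
[-0.04 -2.44  5.82]
[-0.03 -4.64  5.74]
[-0.02 -6.83  5.66]
```

```bash
python3 -m handwheel '[[[0,-0.29,1],0],[[0,0,1],0],[[0,0,1],0],[[0,0,1],0],[[0,0,0.8],0],[[0,0,0.4],0],[[0,0,0],0]]'; python3 where.py
```

```text
time_s: 5.1
ee_pos: [0.5761, -0.0554, 0.0729]
tool_rot: [0.019, 0.313, 0.949, 0.016]
force: [-1.3, 0.0, 0.4]
grip_width: 0.0
t 5.1 [ 0.5761 -0.0554  0.0729] F [-1.28  0.03  0.37] j [-0.19  0.4   1.88  0.04  0.82 -1.14] yaw err units 0.06 tilt [ 0.047  0.018 -0.999]
[ 0.23 -0.25  0.93]
[ 0.22 -2.4   0.84]
[ 0.24 -4.6   0.74]
[ 0.26 -6.79  0.65]
```

```bash
python3 -m handwheel '[[[0.2,-0.25,0.3],0],[[0,0,0.3],0],[[0,0,0],0],[[0,0,0],0]]'; python3 where.py; python3 -m handwheel '[[[0,0,0.08],0],[[0,0,0.05],0],[[0,0,0],0]]';python3 where.py
```

```text
time_s: 5.6
ee_pos: [0.5713, -0.0572, 0.0615]
tool_rot: [0.021, 0.313, 0.949, 0.016]
force: [-0.2, 0.4, -0.9]
grip_width: 0.001
t 5.6 [ 0.5713 -0.0572  0.0615] F [-0.22  0.38 -0.95] j [-0.19  0.41  1.9   0.04  0.79 -1.15] yaw err units 0.06 tilt [ 0.05   0.018 -0.999]
[ 0.08 -0.01  0.37]
[ 0.07 -2.16  0.28]
[ 0.09 -4.36  0.18]
[ 0.11 -6.55  0.09]
time_s: 5.98
ee_pos: [0.572, -0.0572, 0.0592]
tool_rot: [0.021, 0.313, 0.949, 0.016]
force: [0.5, 0.6, -0.3]
grip_width: 0.003
t 5.97 [ 0.572  -0.0572  0.0592] F [ 0.55  0.61 -0.35] j [-0.19  0.41  1.9   0.04  0.79 -1.15] yaw err units 0.06 tilt [ 0.051  0.018 -0.999]
[ 0.11 -0.02  0.26]
[ 0.09 -2.18  0.16]
[ 0.11 -4.37  0.06]
[ 0.13 -6.56 -0.04]
```

```bash
python3 -m handwheel '[[[0.05,0,0.06],0],[[0.05,0,0.06],0],[[0,0,0],0]]'; python3 -m handwheel '[[[0,0,0.025],0],[[0,0,0],0]]';python3 -m handwheel '[[[0,0,0.025],0],[[0,0,0],0]]';python3 -m handwheel '[[[0,0,0.025],0],[[0,0,0],0]]'
```

```text
time_s: 6.35
ee_pos: [0.5704, -0.0558, 0.0566]
tool_rot: [0.021, 0.313, 0.949, 0.016]
force: [0.6, 0.8, 0.2]
grip_width: -0.003
time_s: 6.6
ee_pos: [0.5704, -0.0558, 0.056]
tool_rot: [0.021, 0.313, 0.949, 0.016]
force: [0.5, 0.2, 0.6]
grip_width: 0.0
time_s: 6.85
ee_pos: [0.5705, -0.0559, 0.0555]
tool_rot: [0.021, 0.313, 0.949, 0.016]
force: [0.0, -0.1, 0.7]
grip_width: 0.0
time_s: 7.1
ee_pos: [0.5706, -0.0559, 0.055]
tool_rot: [0.021, 0.313, 0.949, 0.016]
force: [0.7, 0.8, 0.1]
grip_width: -0.001
```

Control is precise to well under a millimetre. I'll keep going in small steps.

```bash
for i in 1; do python3 -m handwheel '[[[0,0,0.025],0],[[0,0,0.0],0]]'; python3 -m handwheel '[[[0,0,0.025],0],[[0,0,0],0]]';python3 -m handwheel '[[[0,0,0.025],0],[[0,0,0],0]]';python3 -m handwheel '[[[0,0,0.025],0],[[0,0,0],0]]'; done | grep -E "ee_pos|force"
```

```text
ee_pos: [0.5706, -0.0559, 0.0545]
force: [-0.7, -0.5, 0.9]
ee_pos: [0.5706, -0.0558, 0.054]
force: [-0.1, -0.4, 0.0]
ee_pos: [0.5706, -0.0559, 0.0534]
force: [0.5, 0.6, 0.3]
ee_pos: [0.5707, -0.0558, 0.0529]
force: [-0.7, 0.5, 0.4]
```

```bash
(python3 -m handwheel '[[[0,0,0.025],0],[[0,0,0.025],0],[[0,0,0],0]]'; python3 -m handwheel '[[[0,0,0.025],0],[[0,0,0],0]]';python3 -m handwheel '[[[0,0,0.025],0],[[0,0,0],0]]') | grep -E "ee_pos|force"
```

```text
ee_pos: [0.5707, -0.0558, 0.0518]
force: [0.3, -0.2, 0.4]
ee_pos: [0.5707, -0.0558, 0.0513]
force: [-0.1, -0.3, -0.0]
ee_pos: [0.5708, -0.0558, 0.0508]
force: [0.8, -0.3, 0.1]
```

```bash
(python3 -m handwheel '[[[0,0,0.02],0],[[0,0,0],0]]'; python3 -m handwheel '[[[0,0,0.02],0],[[0,0,0],0]]') | grep -E "ee_pos|force"
```

```text
ee_pos: [0.5709, -0.0558, 0.0506]
force: [-0.5, 0.4, 0.4]
ee_pos: [0.5709, -0.0558, 0.0504]
force: [-1.0, -0.6, 2.1]
```

```bash
(python3 -m handwheel '[[[0,0,0.02],0]]'; python3 -m handwheel '[[[0,0,0.02],0]]') | grep -E "ee_pos|force"
```

```text
ee_pos: [0.5709, -0.0558, 0.0503]
force: [-1.1, -0.1, 4.1]
ee_pos: [0.5709, -0.0558, 0.0502]
force: [-1.8, -0.1, 5.5]
```

Key_1 carries 5.5 N at z = 50.2 mm without yielding, so it is latched. Next is key_2.

```bash
python3 -m handwheel '[[[0,0,-0.3],0],[[0,0,-0.4],0],[[0,-1,0],0],[[0,-1,0],0],[[0,-0.16,0],0],[[0,0,0],0]]' >/dev/null; python3 where.py
```

```text
t 10.47 [ 0.5423 -0.0936  0.0624] F [0.69 0.37 0.21] j [-0.27  0.37  1.95  0.04  0.78 -1.23] yaw err units 0.06 tilt [ 0.051  0.017 -0.999]
[0.   2.31 0.52]
[-0.01  0.16  0.43]
[ 0.01 -2.04  0.33]
[ 0.02 -4.23  0.24]
```

```bash
(python3 -m handwheel '[[[0,0.16,0.17],0],[[0,0,0.13],0],[[0,0,0],0]]';python3 -m handwheel '[[[0,0,0.025],0],[[0,0,0],0]]') | grep -E "ee_pos|force"
```

```text
ee_pos: [0.5452, -0.09, 0.056]
force: [0.5, -0.4, 0.3]
ee_pos: [0.5454, -0.0896, 0.0553]
force: [0.5, 0.6, -1.2]
```

```bash
(python3 -m handwheel '[[[0,0,0.025],0]]';python3 -m handwheel '[[[0,0,0.015],0]]';python3 -m handwheel '[[[0,0,0.015],0]]') | grep -E "ee_pos|force"
```

```text
ee_pos: [0.5455, -0.0896, 0.0549]
force: [0.1, 0.3, -1.1]
ee_pos: [0.5455, -0.0896, 0.0546]
force: [0.1, -0.4, 0.5]
ee_pos: [0.5455, -0.0896, 0.0544]
force: [-0.2, -0.3, 1.2]
```

```bash
(python3 -m handwheel '[[[0,0,0.015],0]]';python3 -m handwheel '[[[0,0,0.015],0]]') | grep -E "ee_pos|force"
```

```text
ee_pos: [0.5455, -0.0896, 0.0543]
force: [-1.6, 0.1, 3.2]
ee_pos: [0.5455, -0.0896, 0.0543]
force: [-1.3, -0.4, 2.5]
```

Key_2 makes firm contact at 54.3 mm, so it is up. Next is key_3.

```bash
python3 -m handwheel '[[[0,0,-0.25],0],[[0,0,-0.2],0],[[0,-1,0],0],[[0,-1,0],0],[[0,-0.15,0],0],[[0,0,0],0]]' >/dev/null; python3 where.py
```

```text
t 12.47 [ 0.5175 -0.1272  0.0616] F [-0.44  0.6  -0.4 ] j [-0.34  0.34  1.99  0.05  0.77 -1.31] yaw err units 0.08 tilt [ 0.051  0.017 -0.999]
[-0.    4.4   0.57]
[-0.01  2.25  0.48]
[0.01 0.05 0.38]
[ 0.03 -2.14  0.29]
```

```bash
(python3 -m handwheel '[[[0,0.05,0.17],0],[[0,0,0.1],0],[[0,0,0.025],0]]';python3 -m handwheel '[[[0,0,0.02],0]]';python3 -m handwheel '[[[0,0,0.015],0]]') | grep -E "ee_pos|force"
```

```text
ee_pos: [0.5188, -0.1256, 0.0552]
force: [-0.3, -0.2, 0.2]
ee_pos: [0.519, -0.1254, 0.0547]
force: [0.1, 0.0, -0.3]
ee_pos: [0.519, -0.1253, 0.0544]
force: [-0.4, -0.1, 1.8]
```

```bash
(python3 -m handwheel '[[[0,0,0.015],0]]';python3 -m handwheel '[[[0,0,0.012],0]]') | grep -E "ee_pos|force"; python3 -m handwheel '[[[0,0,-0.25],0],[[0,0,-0.2],0],[[0,-1,0],0],[[0,-1,0],0],[[0,-0.15,0],0],[[0,0,0],0]]' >/dev/null; python3 where.py
```

```text
ee_pos: [0.519, -0.1253, 0.0543]
force: [-2.4, 0.3, 3.5]
ee_pos: [0.5191, -0.1253, 0.0544]
force: [-1.3, -0.2, 3.7]
t 14.1 [ 0.4942 -0.1607  0.0631] F [ 0.28 -0.31  0.34] j [-0.42  0.32  2.02  0.05  0.76 -1.4 ] yaw err units 0.11 tilt [ 0.054  0.016 -0.998]
[0.05 6.44 0.75]
[0.04 4.28 0.65]
[0.07 2.09 0.55]
[ 0.09 -0.1   0.45]
```

Key_3 is up. Next is key_4.

```bash
(python3 -m handwheel '[[[0.05,0,0.17],0],[[0,0,0.15],0],[[0,0,0.04],0]]';python3 -m handwheel '[[[0,0,0.02],0]]';python3 -m handwheel '[[[0,0,0.015],0]]';python3 -m handwheel '[[[0,0,0.015],0]]') | grep -E "ee_pos|force"
```

```text
ee_pos: [0.4947, -0.159, 0.0555]
force: [0.2, -0.1, -0.3]
ee_pos: [0.4947, -0.1587, 0.0549]
force: [0.6, -0.2, -0.1]
ee_pos: [0.4948, -0.1586, 0.0545]
force: [-0.4, -0.3, 0.1]
ee_pos: [0.4948, -0.1586, 0.0544]
force: [-0.9, -0.3, 3.2]
```

```bash
(python3 -m handwheel '[[[0,0,0.012],0]]') | grep -E "ee_pos|force"; python3 -m handwheel '[[[0,0,-0.3],0],[[0,0,-0.3],0],[[0,1,0.05],0],[[0,1,0.05],0],[[0,1,0.05],0],[[0,1,0.05],0],[[0,1,0.05],0],[[0,1,0.05],0],[[0,0.5,0],0],[[0,0,0],0]]' >/dev/null; python3 where.py
```

```text
ee_pos: [0.4948, -0.1587, 0.0544]
force: [-1.5, 0.1, 3.1]
t 16.23 [ 0.5757 -0.0516  0.0705] F [ 0.22 -0.1  -0.05] j [-0.18  0.39  1.89  0.04  0.8  -1.14] yaw err units 0.11 tilt [ 0.06   0.015 -0.998]
[ 0.11 -0.38  0.8 ]
[ 0.11 -2.54  0.7 ]
[ 0.14 -4.73  0.6 ]
[ 0.16 -6.92  0.49]
```

```bash
(python3 -m handwheel '[[[0.09,-0.36,0.35],0],[[0,0,0.3],0],[[0,0,0],0]]'; python3 where.py; python3 -m handwheel '[[[0,0,0.1],0],[[0,0,0.1],0]]';python3 -m handwheel '[[[0,0,0.1],0]]';python3 -m handwheel '[[[0,0,0.1],0]]') | grep -E "ee_pos|force|t "
```

```text
ee_pos: [0.5687, -0.0576, 0.0555]
force: [-0.2, -0.0, -0.2]
t 16.6 [ 0.5687 -0.0576  0.0555] F [-0.24 -0.01 -0.25] j [-0.19  0.41  1.91  0.04  0.77 -1.15] yaw err units 0.09 tilt [ 0.058  0.015 -0.998]
ee_pos: [0.5688, -0.058, 0.0512]
force: [1.0, 0.3, 0.5]
ee_pos: [0.5689, -0.0581, 0.0497]
force: [-3.4, -0.8, 7.8]
ee_pos: [0.5689, -0.0581, 0.0487]
force: [-3.5, 0.7, 10.1]
```

```bash
(python3 -m handwheel '[[[0,0,0.1],0]]';python3 -m handwheel '[[[0,0,0.12],0]]';python3 -m handwheel '[[[0,0,0.12],0]]';python3 -m handwheel '[[[0,0,0.12],0]]') | grep -E "ee_pos|force|t "
```

```text
ee_pos: [0.569, -0.0581, 0.048]
force: [-4.4, 0.4, 9.7]
ee_pos: [0.569, -0.0581, 0.047]
force: [-3.9, -0.4, 10.3]
ee_pos: [0.5689, -0.0581, 0.0462]
force: [-5.4, -0.5, 12.2]
ee_pos: [0.569, -0.0581, 0.0461]
force: [-7.9, -0.0, 17.8]
```

The key has reached its stop (46.1 mm, 17.8 N). I'll lift off and check with a picture.

```bash
python3 -m handwheel '[[[0,0,-0.5],0],[[0,0,-1],0],[[0,0,-1],0],[[0,0,-1],0],[[0,0,-1],0],[[0,0,-1],0],[[0,0,-1],0],[[1,0.5,-1],0],[[1,0.5,-1],0],[[1,0.5,0],0],[[1,0.5,0],0],[[1,0.5,0],0],[[1,0.5,0],0],[[0,0,0],0],[[0,0,0],0]]'
python3 - <<'E'
from h import *
from plant import r
g=np.load("scene0.npz")
f=r.grab_frame("top");p=f["pixels"];f0=np.load("top0.npz")
s=r.grab_frame("scene")
for (u,v) in [(269,173),(287,186),(306,199),(324,212)]:
    zs=[np.median([world(F,(u+a,v+b))[2] for a in range(-3,4) for b in range(-3,4)]) for F in (f0,f)]
    print(np.round(zs,4))
c=lambda F:cv2.resize(F[130:270,220:410],None,fx=4,fy=4,interpolation=cv2.INTER_CUBIC)
cv2.imwrite("pics/end.png",c(p))
E
```

```text
time_s: 19.48
ee_pos: [0.4997, 0.0622, 0.223]
tool_rot: [0.027, 0.311, 0.95, 0.016]
force: [0.0, 0.4, 0.0]
grip_width: -0.002
[0.0503 0.0548]
[0.055  0.0549]
[0.0545 0.0542]
[0.0544 0.0545]
```

View pics/end.png

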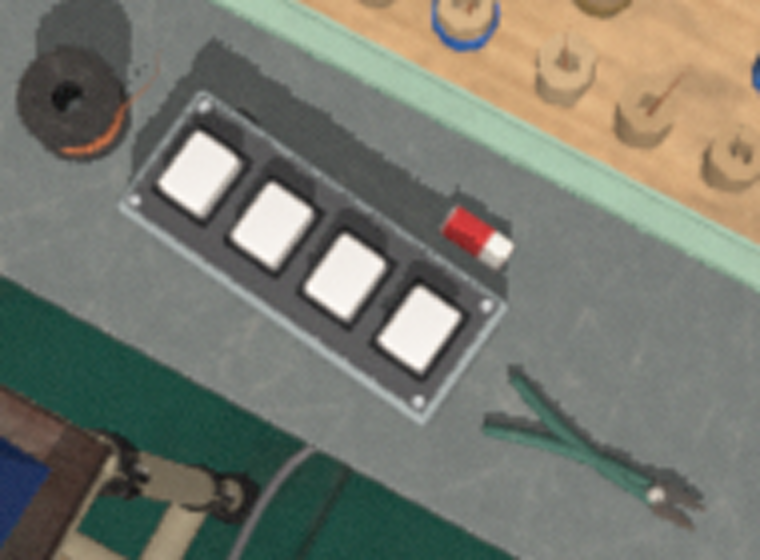

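All four keys now read 54–55 mm, and the spool, eraser and nippers are at the same pixels as before.

```bash
python3 -c "
from plant import r
print(r.get_state()['joint_velocities'].round(3)); r.sign_off()"
```

```text
[-0.004  0.004 -0.002 -0.001  0.002  0.001]
the job is handed in; nothing more can be done
```

The latched key was key_1, the leftmost. It has been released, all four keys now stand up, and the job is handed in at about 19.6 s on the robot's clock.

- **Taps, left to right:** key_1 held firm at 50.2 mm under 5.5 N, so it was the low one. Keys 2, 3 and 4 each stopped the fingertips at about 54.3 mm under roughly 3–4 N, and none of them visibly gave way.
- **Release:** I pressed key_1 to its stop (46.1 mm, 17.8 N) and lifted off.
- **Last checks:** the top camera's depth reads 54.8, 54.9, 54.2 and 54.5 mm for keys 1 to 4; key_1 read 50.3 mm at the start. The spool, eraser and nippers look unmoved in the before and after pictures. The arm was clear of everything at z = 0.22 m with near-zero force, and it was still at hand-in.
- **Oddities:** the tool drifted to about 3° of tilt, which the moves could not correct but which caused no trouble. No check failed or disagreed.

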